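# Hold a paint gauge on the ringed spot of a fuel flap

## Task

Slide the board with the fuel flap out from under the laptop shelf until it clicks into its next stop, not on to the end of the rails. Then take the paint gauge from the tool holder and press its tip lightly on the middle of the pen ring on the flap, with the gauge square to the sloping flap and its spring tip pushed about halfway in. Finish while still holding it there; leave the torch, the marker and the steel disc alone.

Things in the scene. Friction and masses are not known exactly. Their poses are not given: they have to be found in the camera images.
- board (a joint): plywood board, 190 x 280 x 12 mm, top 36 mm above the bench, sliding on two steel rails; value in m along the rails: 0 is fully in under the shelf, 0.22 is the next stop (a spring catch: about 8 N along the rails to push the board in or out of it, and it draws the board home from 3 mm either side), 0.30 the end of the rails; it starts at 0 to 0.04, slides easily (about 1 N) between stops and stays where it is left
- handle (a point): middle of the top bar of the bow handle at the outer end of the sliding board: a steel bar of 10 mm diameter, 100 mm long along this point's x axis, its axis 47 mm above the board's top; this point's y axis is the direction in which the board slides outwards (larger joint values), z is up. The bar is 170 mm outwards of the ring's centre, and 95 mm outwards of the flap's edge
- unit: the fixed rails and the laptop shelf over their inner end; origin on the bench at the middle between the rails, below the ring on the flap when the board is in its next stop; y axis along the rails outwards. The shelf's underside is 220 mm and its top 238 mm above the bench; it covers x from -130 to 170 mm, y from -590 to -147 mm of this frame (posts at y -560), with a laptop on it (screen at y about -535 mm)
- flap: the fuel flap, fixed on the sliding board by a cradle: grey painted sheet, 130 x 150 mm with rounded corners, with a black pen ring (26 mm across) drawn in the middle of its face. Origin at the centre of the ring, on the face, 80 mm above the bench; z axis is the outward normal of the face, sloped 0.35 rad (20 degrees) from vertical, leaning to the -x side of the unit; y axis is the sliding direction
- gauge: pen-shaped paint gauge standing upright in one of the three pockets of the holder: plastic body 32 mm (its x) by 22 mm (its y), from 38 to 154 mm above the origin, with a small display on both wide sides, below it an aluminium sleeve 19 mm across, down to 12 mm above the origin, and the steel tip; 110 g or so. Origin at the end of the unpressed tip, on the axis; z points from the tip up along the gauge
- tip (a joint): spring tip of the gauge, value in m: 0 fully out, 0.008 fully pressed in; 1.5 N to start it moving, 3.5 N at 0.004, 5.5 N at 0.008
- tip_end (a point): end of the gauge's spring tip, a flat steel pin of 12 mm diameter; moves with the tip
- rack: black plastic tool holder, fixed: a block 230 mm (its x) by 62 mm (its y), 66 mm high, with three pockets 39 x 29 mm, 60 mm deep (floor 6 mm above the bench), 75 mm apart along its x; origin under its middle. Tools stand in it in any order, the gauge's x along the holder's x
- torch: round aluminium pocket torch, 25 mm thick, 122 mm long, standing in a pocket of the holder; origin at the centre of its underside; leave alone
- marker: round felt marker, white with a black cap, 21 mm thick, 118 mm long, standing in a pocket of the holder; origin at the centre of its underside; leave alone
- disc: steel zero disc, 44 mm across, 6 mm thick, lying on the bench; origin at the centre of its underside; leave alone
Mind the look-alikes: they are no part of the job. Several things have the shape of the rack; the one meant has the colours described above. Leave any red look-alike of the gauge alone.

How it is judged (in metres and radians):
On the way, in this order (a step that is already met when the one before it is completed fails the run):
1. the board is at rest in its next stop (value of joint board between 0.216 and 0.224 m and velocity of joint board between -0.01 and 0.01 m/s), for 0.3 s.
2. the gauge's tip touches the flap in the ring (distance between tip_end and flap below 0.01 m and contact force between gauge and flap above 0.5 N), for 0.1 s.
At the end, for the whole second after the job is handed in: Board at rest in its next stop (within 4 mm); the fingers hold the gauge still, clear of the holder, tip on the flap within 7 mm of the ring's centre, within 0.14 rad (8 deg) of square to the flap, tip pressed in 1.5 to 6.5 mm, push on the flap 1 to 8 N (value of joint board between 0.216 and 0.224 m and distance between tip_end and flap below 0.007 m and angle between the z axis of gauge and the z axis of flap, either way round below 0.14 rad and value of joint tip between 0.0015 and 0.0065 m and contact force between gauge and flap between 1 and 8 N and contact force between gauge and the fingers above 1 N and contact force between gauge and rack below 0.1 N and linear speed of gauge below 0.02 m/s); the arm keeps its last pose, push and grip.
It fails at once if the gauge is rammed against the flap (over 15 N) (contact force between gauge and flap above 15 N).
It fails at once if the torch is pulled out or displaced by more than 20 mm (distance of torch from where it was at the start of the episode above 0.02 m).
It fails at once if the marker is pulled out or displaced by more than 20 mm (distance of marker from where it was at the start of the episode above 0.02 m).
It fails at once if the steel disc is displaced by more than 20 mm (distance of disc from where it was at the start of the episode above 0.02 m).
It also fails if it takes over 58 s, if anything falls off the work surface, if the arm or the gripper's body presses on something with over 40 N, if the wrist force passes 120 N, or if a joint passes its speed limit or range.

## Robot

A 6-joint arm with a two-finger parallel gripper is mounted at the origin on the work surface. World frame = base frame: x ahead of the robot, y to its left, z up, the work surface at z = 0. Lengths are in mm, angles in rad, forces in N, time in s.
With the tool pointing down it reaches from about 350 to 925 mm from the base axis. Payload 6.4 kg.
Tool frame: the origin (TCP) lies midway between the tips of the shut fingers; the grasp point (between the pads) lies 19 mm behind it; z points along the fingers, y is the direction in which the jaws open and shut (so a half turn about z gives the same grasp; the last joint's range is limited). The gripper opens to 94 mm and grips with 3 to 60 N. Pads are 16 mm wide; open, the fingers measure 119 mm over their backs; the gripper's body (75 mm by 177 mm) begins 78 mm behind the grasp point.
Start: joints at [-1.497, 0.245, 1.558, -0, 1.339, -0.174], TCP at [159.431, -630.155, 205.455] pointing down, gripper open.
Joint ranges: [-3.13, 3.13], [-1.02, 2.26], [0.13, 2.54], [-0.95, 4.09], [0.21, 2.88], [-2.74, 2.74]. Speed limits (rad/s): [2.57, 2.57, 3.14, 3.14, 3.14, 3.14].

## Interface

Orientations are given as a rotation vector (axis times angle).
In Python, from workcell import ctrl gives the robot as it stands.
- The arm moves only by the shell command python3 -m handwheel 'ROWS'. ROWS is JSON, a list of rows, each a list of 3 entries, a list of its own where there are three numbers: the turn, a rotation vector about the tool's x, y, z in rad, then the shift along the tool's x, y, z in mm, then the opening, from 0 (shut) to 1 (fully open). A call has 1 to 10 rows; each row shifts and turns the commanded pose from where the row before left it, along the tool's axes as they then stand; what a row does not reach is not made up. A row lasts 1/10 s, in which the tool goes at most 50 mm and 8.59 degrees, less where a joint would pass 70% of its speed; a pose out of reach is approached as far as the arm can. A call is refused whole if a number of a shift passes 50 or a number of a turn 0.15, either way. A call with a gripper value outside its range is refused whole. The fingers move at their own pace and stop on an object; the grip force is fixed at half the most. Time passes only in rows, so rows that do not move let the fingers close. It gives the time, the measured TCP pose, the force and the opening at its end, in the units of the state.
- ctrl.state(): the state, without advancing time (a new reading comes with each control period).
- ctrl.capture(name): name is "side" or "top" or "wrist"; returns a dict with "image" (400x640x3 uint8, blue, green, red), "range_z" (400x640 float32, mm along the optical axis (not along the pixel's ray), 0 where there is no reading), "fx", "fy", "cx", "cy" (pixels), "origin" and "rotation" of the camera in the world. Camera axes: x right, y down, z forward; pixel columns grow to the right and rows downward; lengths in mm; the calibration is good to about 2 mm. The wrist camera is an equidistant fisheye: a pixel r from the principal point sees the ray r / f radians off the axis. A picture is of the moment at which its call begins.
- ctrl.finish_job(): hands the job in, once; it reports no verdict.
The state is a dict: "time_s": time; "joint_pos": joint angles; "qvel": joint speeds; "tau": joint torques, N m; "tcp_pos": TCP position; "eef_rot": TCP orientation; "wrist_force": force on the tool from outside, world axes, zero at the start; "ft_torque": the same for the moment, N m; "width": finger opening in mm.
Only numpy, scipy, OpenCV 4.12 (cv2) and the standard library are available. Lean on these libraries where they do the work, as an engineer would, in place of code of your own. Each camera call takes 0.05 s, during which the arm holds its last target. There are 200 camera calls.

## Working session

There is one attempt and no reset: what is moved stays moved. The work goes in short steps, Python scripts to look and compute and a shell command to move; the robot and the scene stay as the last step left them, time stands still between calls to the robot, and variables do not carry over. Pictures are saved under pics/ and viewed, about 8 in all and at most 12, crops included, and the job is handed in when it is done.

```bash
mkdir -p pics; ls; cat > h.py <<'E'
import numpy as np, cv2
from workcell import ctrl
from scipy.spatial.transform import Rotation as R
def cap(n):
    c=ctrl.capture(n); np.savez('pics/'+n+'.npz',**c); return c
def pts(c):
    v,u=np.mgrid[0:400,0:640]; z=c['range_z']
    p=np.stack([(u-c['cx'])/c['fx']*z,(v-c['cy'])/c['fy']*z,z],-1)
    return p@np.array(c['rotation']).T+np.array(c['origin'])
E
python3 - <<'E'
from h import *
a=cap('top');b=cap('side')
cv2.imwrite('pics/top1.png',a['image']);cv2.imwrite('pics/side1.png',b['image'])
for c in(a,b):print(c['fx'],c['cx'],c['cy'],c['origin'],np.round(c['rotation'],3).tolist())
s=ctrl.state();print(s)
E
```

```text
pics
437.76973968958146 320.84555642713474 199.8227502291597 [ 210.61372537   50.7874554  1416.33547883] [-2.111, 2.171, -0.142]
434.3078549385171 313.0143531934556 199.2263334873081 [110.84989499 722.92283996 969.85016196] [-0.661, 2.758, -0.971]
{'time_s': 0.1, 'joint_pos': array([-1.49713241e+00,  2.45770199e-01,  1.55887160e+00, -2.51213790e-05,
        1.33869548e+00, -1.74080913e-01]), 'qvel': array([-0.00129035, -0.00167525, -0.00280103, -0.00091294, -0.00061862,
       -0.00154673]), 'tau': array([ 4.69138613e-04, -4.16914666e+01, -3.15525019e+01,  6.87088352e-02,
        3.09677585e-02, -5.53517441e-05]), 'tcp_pos': array([ 159.36278769, -629.60786196,  204.44997216]), 'eef_rot': array([-3.11578915e+00, -3.87955804e-01, -9.91346790e-05]), 'wrist_force': array([-0.40601476,  0.4208059 , -0.01616825]), 'ft_torque': array([-0.0241106 , -0.02804915, -0.03108064]), 'width': 94.21747326304454}
```

View pics/top1.png

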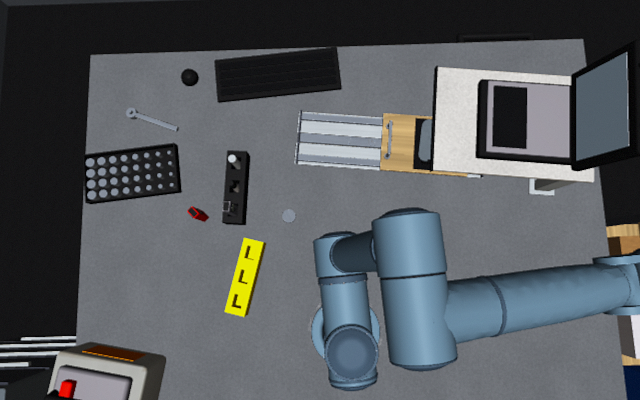

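View pics/side1.png

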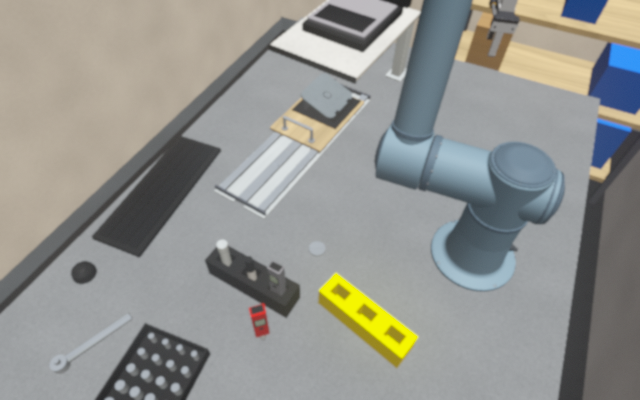

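Top view: black holder around (235,187) with the gauge apparently in its lower pocket (228,208), marker/torch in the others, red look-alike at (198,214), disc at (289,215), handle bar at (390,139), rails from (298,137) rightwards. Now measuring these points.

```bash
cat >> h.py <<'E'
_p=pts
def pts(c):
    c=dict(c); c['rotation']=R.from_rotvec(np.array(c['rotation']).ravel()).as_matrix() if np.size(c['rotation'])==3 else c['rotation']
    return _p(c)
E
python3 - <<'E'
from h import *
a=np.load('pics/top.npz');b=np.load('pics/side.npz')
P=pts(a);S=pts(b)
for u,v in [(390,139),(385,125),(298,137),(298,112),(296,163),(233,158),(235,187),(228,208),(289,215),(425,139),(237,153),(250,225)]: print('top',u,v,P[v,u].round(0))
# rack: dark points height 60..72
def rep(n,m):
    q=m.nonzero(); print(n,m.sum()); return q
hsv=cv2.cvtColor(a['image'],cv2.COLOR_BGR2HSV)
reg=np.zeros((400,640),bool);reg[140:232,215:255]=1
m=reg&(P[...,2]>50)&(P[...,2]<80)
r=cv2.minAreaRect(P[m][:,:2].astype(np.float32));print('rack top',r, np.median(P[m][:,2]))
m=reg&(P[...,2]>90)
n,l=cv2.connectedComponents(m.astype(np.uint8))
for i in range(1,n):
    k=l==i
    if k.sum()>3: print('top tool',k.sum(),P[k].mean(0).round(0),P[k].max(0).round(0))
reg=np.zeros((400,640),bool);reg[230:320,200:305]=1
m=reg&(S[...,2]>85)
n,l=cv2.connectedComponents(m.astype(np.uint8))
for i in range(1,n):
    k=l==i
    if k.sum()>3: print('side tool',k.sum(),S[k].mean(0).round(0),S[k].min(0).round(0),S[k].max(0).round(0))
m=reg&(S[...,2]>60)&(S[...,2]<75);print('side rack',cv2.minAreaRect(S[m][:,:2].astype(np.float32)))
# handle
reg=np.zeros((400,640),bool);reg[110:170,380:400]=1
m=reg&(P[...,2]>70)&(P[...,2]<100);q=P[m];print('handle',len(q),q.mean(0),np.linalg.svd(q[:,:2]-q[:,:2].mean(0))[2][0], cv2.minAreaRect(q[:,:2].astype(np.float32)))
reg[:]=0;reg[110:148,275:320]=1
m=reg&(S[...,2]>70)&(S[...,2]<100);q=S[m];print('handle side',len(q),q.mean(0), cv2.minAreaRect(q[:,:2].astype(np.float32)))
# board
reg[:]=0;reg[105:180,375:435]=1
m=reg&(P[...,2]>28)&(P[...,2]<44);q=P[m];print('board',cv2.minAreaRect(q[:,:2].astype(np.float32)),np.median(q[:,2]))
# shelf
reg[:]=0;reg[60:190,425:600]=1
m=reg&(P[...,2]>228)&(P[...,2]<248);q=P[m];print('shelf',cv2.minAreaRect(q[:,:2].astype(np.float32)))
I=np.hstack([cv2.resize(a['image'][140:230,180:300],None,fx=4,fy=4,interpolation=2),cv2.resize(b['image'][225:315,195:305],None,fx=2.9,fy=4,interpolation=2)])
cv2.imwrite('pics/c1.png',I)
E
```

```text
top 390 139 [ 590. -158.   86.]
top 385 125 [ 650. -151.   40.]
top 298 137 [624. 134.  22.]
top 298 112 [719. 134.  -4.]
top 296 163 [540. 143.   8.]
top 233 158 [533. 326. 128.]
top 235 187 [452. 329.  84.]
top 228 208 [377. 333. 160.]
top 289 215 [369. 169.   5.]
top 425 139 [ 586. -266.   87.]
top 237 153 [564. 326.  67.]
top 250 225 [341. 297.  -1.]
rack top ((459.7239074707031, 336.338623046875), (64.55509948730469, 230.2893524169922), 86.18803405761719) 66.18639794731143
top tool 74 [532. 329. 123.] [546. 341. 136.]
top tool 49 [458. 334. 117.] [467. 345. 130.]
top tool 144 [381. 335. 152.] [ 398.  352. 1416.]
side tool 170 [527. 336. 122.] [111. 319.  85.] [545. 723. 970.]
side tool 124 [450. 344. 124.] [111. 325.  85.] [466. 723. 970.]
side tool 387 [377. 350. 143.] [111. 330.  85.] [399. 723. 970.]
side tool 237 [365. 443. 151.] [111. 423. 117.] [387. 723. 970.]
side rack ((458.04132080078125, 335.4278564453125), (65.26901245117188, 230.64927673339844), 85.99108123779297)
handle 112 [ 594.59708485 -155.27566935   86.70515009] [-0.99447764  0.10494865] ((597.308837890625, -155.78143310546875), (9.995845794677734, 106.8544921875), 83.56126403808594)
handle side 130 [ 593.38694151 -157.07817618   84.06292727] ((575.9747924804688, -177.79974365234375), (122.63352966308594, 90.7332992553711), 50.81978988647461)
board ((591.2780151367188, -222.71189880371094), (175.43089294433594, 192.74000549316406), 84.17230224609375) 36.2080394843822
shelf ((583.345703125, -475.01171875), (443.7404479980469, 302.1883239746094), 83.8859634399414)
```

View pics/c1.png

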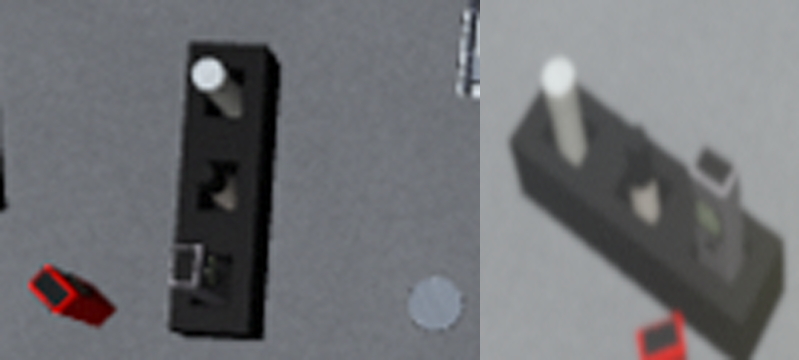

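The crop shows the gauge (rectangular head with a display) in the pocket nearest the base side (lower, 190,270 in the crop), the white marker in the far one, and the torch in the middle. Plan: shut fingers, hook behind the bar, pull outwards.

```bash
cat >> h.py <<'E'
# unit frame estimate
UO=np.array([602.7,-106.5,0]); th=np.arctan2(.1066,.9943)
UR=np.array([[np.cos(th),np.sin(th),0],[-np.sin(th),np.cos(th),0],[0,0,1]]).T
def st():
    s=ctrl.state(); Q=R.from_rotvec(s['eef_rot']).as_matrix(); return s,Q,np.array(s['tcp_pos'])
def goto(t,Rt=None):
    s,Q,p=st(); d=Q.T@(np.array(t)-p); print('t',s['time_s'],'tcp',p.round(1),'shift',d.round(1),'F',s['wrist_force'].round(1),'w',round(s['width'],1))
    if Rt is not None: print('turn',R.from_matrix(Q.T@Rt).as_rotvec().round(3))
E
python3 -m handwheel '[[[0,0,-0.15],[0,0,0],0],[[0,0,-0.15],[0,0,0],0],[[0,0,-0.15],[0,0,0],0],[[0,0,-0.15],[0,0,0],0],[[0,0,-0.15],[0,0,0],0],[[0,0,-0.15],[0,0,0],0],[[0,0,-0.15],[0,0,0],0],[[0,0,-0.15],[0,0,0],0],[[0,0,-0.015],[0,0,0],0]]'
python3 -m handwheel '[[[0,0,0],[49.5,23,0],0],[[0,0,0],[49.5,23,0],0],[[0,0,0],[49.5,23,0],0],[[0,0,0],[49.5,23,0],0],[[0,0,0],[49.5,23,0],0],[[0,0,0],[49.5,23,0],0],[[0,0,0],[0,0,0],0]]'
python3 - <<'E'
from h import *
Rt=np.column_stack([UR[:,1],UR[:,0],[0,0,-1]])
goto([591,-186,204],Rt)
goto([400,-166,204],Rt); print(st()[0]['joint_pos'])
E
```

```text
time_s: 1.0
tcp_pos: [159.4, -629.8, 204.9]
eef_rot: [-2.337, -2.098, -0.001]
wrist_force: [0.7, 0.2, -0.3]
width: 25.8
time_s: 1.7
tcp_pos: [316.5, -369.0, 205.1]
eef_rot: [-2.334, -2.101, -0.002]
wrist_force: [0.4, -0.3, -0.8]
width: 0.5
t 1.7 tcp [ 316.5 -369.   205.1] shift [210.8 253.8   1.4] F [ 0.4 -0.3 -0.8] w 0.5
turn [ 0.    -0.001 -0.212]
t 1.7 tcp [ 316.5 -369.   205.1] shift [210.6  61.8   1.4] F [ 0.4 -0.3 -0.8] w 0.5
turn [ 0.    -0.001 -0.212]
[-1.09623522e+00 -1.48458879e-01  1.96687153e+00  1.05418051e-03
  1.32425038e+00 -9.91453058e-01]
```

```bash

python3 -m handwheel '[[[0,0,-0.106],[0,0,0],0],[[0,0,-0.106],[0,0,0],0],[[0,0,0],[42,12,0],0],[[0,0,0],[42,12,0],0],[[0,0,0],[42,12,0],0],[[0,0,0],[42,12,0],0],[[0,0,0],[42,14,0],0],[[0,0,0],[0,0,0],0]]'
python3 - <<'E'
from h import *
Rt=np.column_stack([UR[:,1],UR[:,0],[0,0,-1]])
goto([591,-186,204],Rt)
E
```

```text
time_s: 2.5
tcp_pos: [354.7, -154.9, 205.3]
eef_rot: [2.099, 2.337, 0.001]
wrist_force: [0.8, 0.1, -0.5]
width: 0.7
t 2.5 tcp [ 354.7 -154.9  205.3] shift [-56.2 231.6   1.4] F [ 0.8  0.1 -0.5] w 0.7
turn [ 0.001 -0.     0.   ]
```

```bash

python3 -m handwheel '[[[0,0,0],[0,46,0],0],[[0,0,0],[0,46,0],0],[[0,0,0],[0,46,0],0],[[0,0,0],[0,46,0],0],[[0,0,0],[0,47,0],0],[[0,0,0],[-28,0,0],0],[[0,0,0],[-28,0,30],0],[[0,0,0],[0,0,40],0],[[0,0,0],[0,0,0],0]]'
python3 - <<'E'
from h import *
Rt=np.column_stack([UR[:,1],UR[:,0],[0,0,-1]])
goto([591,-186,60],Rt)
b=cap('side'); cv2.imwrite('pics/s2.png',cv2.resize(b['image'][40:240,180:460],None,fx=2.8,fy=2.8))
E
```

```text
time_s: 3.4
tcp_pos: [585.9, -190.1, 128.7]
eef_rot: [-2.1, -2.321, 0.005]
wrist_force: [-1.3, 0.5, -0.4]
width: 0.8
t 3.4 tcp [ 585.9 -190.1  128.7] shift [ 3.1  6.2 68.7] F [-1.3  0.5 -0.4] w 0.8
turn [-0.01  -0.006 -0.007]
```

View pics/s2.png

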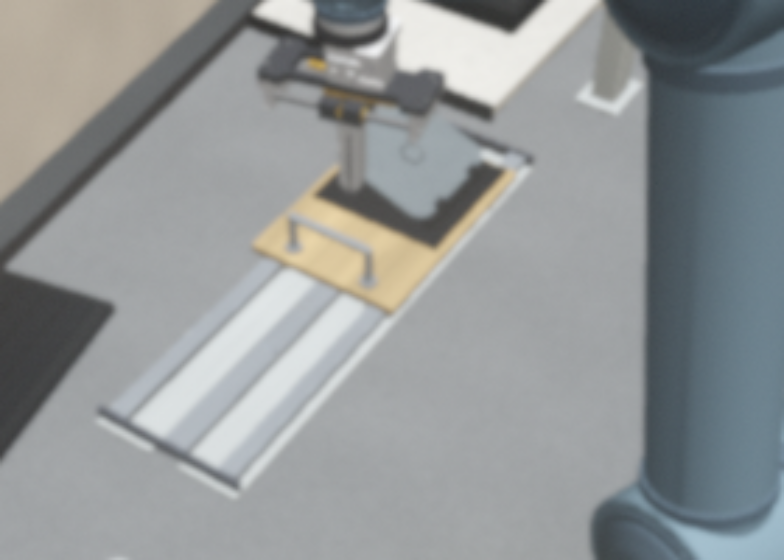

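Fingertips at (350,190) are behind the bar (330,232), in front of the flap. Descend and pull most of the way.

```bash

python3 -m handwheel '[[[0,0,0],[1,3,35],0],[[0,0,0],[2,3,34],0],[[0,0,0],[0,0,0],0],[[0,0,0],[6,0,0],0],[[0,0,0],[6,0,0],0],[[0,0,0],[6,0,0],0],[[0,0,0],[6,0,0],0],[[0,0,0],[6,0,0],0]]'
python3 -m handwheel '[[[0,0,0],[14,0,0],0],[[0,0,0],[14,0,0],0],[[0,0,0],[14,0,0],0],[[0,0,0],[14,0,0],0],[[0,0,0],[14,0,0],0],[[0,0,0],[14,0,0],0],[[0,0,0],[14,0,0],0],[[0,0,0],[14,0,0],0],[[0,0,0],[14,0,0],0],[[0,0,0],[14,0,0],0]]'
python3 -m handwheel '[[[0,0,0],[12,0,0],0],[[0,0,0],[8,0,0],0],[[0,0,0],[4,0,0],0],[[0,0,0],[0,0,0],0]]'
python3 - <<'E'
from h import *
s,Q,p=st(); print(UR.T@(p-UO), UR.T@s['wrist_force'])
P=pts(cap('side'));m=np.zeros((400,640),bool);m[80:220,200:340]=1
# handle bar: points z 74..95 outwards of fingers
U=(P-UO)@UR
k=m&(U[...,2]>76)&(U[...,2]<94)&(abs(U[...,0])<48)&(abs(U[...,1]-(UR.T@(p-UO))[1])<40)
q=U[k]; print(k.sum(),q.mean(0),np.percentile(q[:,1],[5,25,50,75,95]))
E
```

```text
time_s: 4.25
tcp_pos: [593.0, -155.9, 67.6]
eef_rot: [2.102, 2.333, 0.001]
wrist_force: [0.0, -1.6, 0.2]
width: 0.5
time_s: 5.25
tcp_pos: [577.7, -15.9, 66.4]
eef_rot: [-2.103, -2.334, 0.0]
wrist_force: [0.9, -1.2, 0.8]
width: 0.4
time_s: 5.65
tcp_pos: [575.1, 7.4, 66.3]
eef_rot: [-2.102, -2.334, 0.0]
wrist_force: [-0.4, 1.1, -0.7]
width: 0.7
[-15.32715257 116.23530515  66.26130155] [-0.25275767  1.10998878 -0.73372799]
133 [ -0.86233919 128.71209563  85.88647432] [116.97371472 124.58314027 127.95202302 133.95895136 140.9601581 ]
```

I mis-signed the unit frame (the tool is yawed 12° off the slide direction; harmless so far). Fixing it and re-measuring.

```bash
sed -i 's/\[0,0,1\]\]).T/[0,0,1]])/' h.py
cat > b.py <<'E'
from h import *
s,Q,p=st(); u=UR.T@(p-UO); print('t',s['time_s'],'tcp unit',u.round(1),'F unit', (UR.T@s['wrist_force']).round(1))
P=pts(cap('side'));U=(P-UO)@UR
k=(U[...,2]>78)&(U[...,2]<94)&(abs(U[...,0])<48)&(abs(U[...,1]-u[1]-12)<30)
q=U[k]; print('bar',k.sum(),q.mean(0).round(1),np.percentile(q[:,1],[5,25,50,75,95]).round(1))
T=cap('top');P=pts(T);U=(P-UO)@UR
k=(abs(U[...,2]-36)<5)&(abs(U[...,0])<60)&(U[...,1]>60)&(U[...,1]<260);print('board outer edge',np.percentile(U[k][:,1],[97,99.5]).round(1) if k.any() else None)
k=(U[...,2]>78)&(U[...,2]<94)&(abs(U[...,0])<52)&(U[...,1]>100)&(U[...,1]<260);print('bar top',k.sum(),U[k].mean(0).round(1) if k.any() else 0)
Rt=np.column_stack([UR[:,1],UR[:,0],[0,0,-1]])
goto(p,Rt)
E
python3 b.py
```

```text
t 5.7 tcp unit [-39.4 109.9  66.3] F unit [-0.4  0.5  0.4]
bar 135 [ -6.9 128.4  86.1] [118.  125.5 129.8 132.3 134.1]
board outer edge [62.6 62.7]
bar top 0 0
t 5.8 tcp [575.4   6.6  66.4] shift [ 0.5 -0.1  0.1] F [-0.5 -0.1  0.3] w 0.3
turn [-0.   -0.    0.21]
```

```bash

python3 -m handwheel '[[[0,0,0],[-15,0,0],0],[[0,0,0.105],[0,0,0],0],[[0,0,0.105],[0,0,0],0],[[0,0,0],[0,18,0],0],[[0,0,0],[0,18,0],0],[[0,0,0],[5,0,0],0],[[0,0,0],[0,0,0],0]]'
python3 b.py
```

```text
time_s: 6.5
tcp_pos: [612.9, -7.2, 66.2]
eef_rot: [-2.336, -2.1, 0.001]
wrist_force: [-0.7, -0.2, -0.9]
width: 0.4
t 6.5 tcp unit [-0.4 99.8 66.2] F unit [-0.7 -0.3 -0.9]
bar 153 [ -1.9 123.4  86. ] [ 99.7 109.4 129.2 132.5 134.3]
board outer edge None
bar top 0 0
t 6.6 tcp [612.4  -7.   66.1] shift [-0.2  0.6 -0.1] F [ 0.3  0.3 -0.4] w 0.5
turn [-0.001  0.     0.001]
```

```bash

python3 -m handwheel '[[[0,0,0],[8,0,0],0],[[0,0,0],[10,0,0],0],[[0,0,0],[10,0,0],0],[[0,0,0],[8,0,0],0],[[0,0,0],[5,0,0],0],[[0,0,0],[3,0,0],0],[[0,0,0],[0,0,0],0]]'
python3 b.py
for i in 1; do :; done
python3 -m handwheel '[[[0,0,0],[1,0,0],0],[[0,0,0],[1,0,0],0]]'
python3 -m handwheel '[[[0,0,0],[1,0,0],0],[[0,0,0],[1,0,0],0]]'
python3 -m handwheel '[[[0,0,0],[1,0,0],0],[[0,0,0],[1,0,0],0]]'
python3 b.py
```

```text
time_s: 7.3
tcp_pos: [617.8, 36.9, 66.5]
eef_rot: [2.335, 2.101, -0.001]
wrist_force: [-0.7, -1.0, 0.1]
width: 0.5
t 7.3 tcp unit [ -0.3 144.1  66.5] F unit [-0.6 -1.1  0.1]
bar 142 [ -1.5 157.7  86.1] [141.5 155.5 159.9 162.1 163.6]
board outer edge [90.1 91.4]
bar top 0 0
t 7.4 tcp [617.8  37.   66.4] shift [-0.1 -0.  -0. ] F [-0.8 -2.6  0.2] w 0.4
turn [-0.    -0.     0.001]
time_s: 7.6
tcp_pos: [617.9, 37.8, 66.5]
eef_rot: [2.335, 2.1, -0.003]
wrist_force: [-2.2, -5.0, 0.5]
width: 0.2
time_s: 7.8
tcp_pos: [618.2, 40.7, 66.5]
eef_rot: [-2.336, -2.1, 0.0]
wrist_force: [-1.2, -1.2, 1.7]
width: 0.4
time_s: 8.0
tcp_pos: [618.8, 43.5, 66.5]
eef_rot: [-2.336, -2.1, -0.002]
wrist_force: [-0.2, 0.2, 0.4]
width: 0.5
t 8.0 tcp unit [  0.  150.8  66.5] F unit [-0.3  0.2  0.4]
bar 148 [ -1.  166.1  86. ] [150.2 162.9 168.5 171.2 173.1]
board outer edge [ 97.7 101.5]
bar top 0 0
t 8.1 tcp [618.8  43.4  66.5] shift [0.1 0.  0. ] F [-0.4 -0.  -1. ] w 0.5
turn [ 0.001 -0.001  0.001]
```

```bash

python3 -m handwheel '[[[0,0,0],[0.7,0,0],0],[[0,0,0],[0,0,0],0]]'
python3 -m handwheel '[[[0,0,0],[0.7,0,0],0],[[0,0,0],[0,0,0],0]]'
python3 b.py
```

```text
time_s: 8.3
tcp_pos: [618.7, 43.7, 66.5]
eef_rot: [-2.336, -2.101, -0.0]
wrist_force: [0.2, 0.0, -0.4]
width: 0.4
time_s: 8.5
tcp_pos: [618.7, 44.3, 66.4]
eef_rot: [-2.336, -2.101, -0.0]
wrist_force: [0.5, 0.3, 0.6]
width: 0.6
t 8.5 tcp unit [-1.000e-01  1.517e+02  6.640e+01] F unit [0.4 0.3 0.6]
bar 146 [ -3.1 166.9  86.2] [151.9 165.4 169.3 172.1 173.5]
board outer edge [100.  101.5]
bar top 0 0
t 8.6 tcp [618.7  44.2  66.5] shift [ 0.1 -0.   0. ] F [ 0.7 -0.2 -0.3] w 0.6
turn [ 0.    -0.     0.001]
```

```bash

python3 -m handwheel '[[[0,0,0],[0.7,0,0],0],[[0,0,0],[0,0,0],0]]'
python3 -m handwheel '[[[0,0,0],[0.7,0,0],0],[[0,0,0],[0,0,0],0]]'
python3 b.py
```

```text
time_s: 8.8
tcp_pos: [618.8, 44.9, 66.4]
eef_rot: [-2.336, -2.101, -0.0]
wrist_force: [0.1, 0.7, 0.5]
width: 0.3
time_s: 9.0
tcp_pos: [618.8, 45.7, 66.4]
eef_rot: [-2.336, -2.101, 0.0]
wrist_force: [0.3, 0.4, 0.3]
width: 0.2
t 9.0 tcp unit [ -0.2 153.   66.4] F unit [0.2 0.4 0.3]
bar 148 [ -2.3 167.2  86.4] [152.8 165.1 169.4 171.8 173.6]
board outer edge [ 99.9 101.5]
bar top 0 0
t 9.1 tcp [618.8  45.6  66.5] shift [ 0.1 -0.   0. ] F [-0.4  0.4 -0. ] w 0.8
turn [-0.    -0.     0.001]
```

```bash

python3 -m handwheel '[[[0,0,0],[0.7,0,0],0],[[0,0,0],[0,0,0],0]]'
python3 -m handwheel '[[[0,0,0],[0.7,0,0],0],[[0,0,0],[0,0,0],0]]'
python3 -m handwheel '[[[0,0,0],[0.7,0,0],0],[[0,0,0],[0,0,0],0]]'
python3 b.py
```

```text
time_s: 9.3
tcp_pos: [618.9, 46.3, 66.4]
eef_rot: [-2.336, -2.101, 0.0]
wrist_force: [0.0, -0.0, -0.1]
width: 1.0
time_s: 9.5
tcp_pos: [619.0, 46.7, 66.4]
eef_rot: [2.336, 2.101, -0.001]
wrist_force: [-0.6, -0.5, 0.3]
width: 0.3
time_s: 9.7
tcp_pos: [619.0, 47.2, 66.5]
eef_rot: [2.336, 2.1, -0.001]
wrist_force: [-1.5, -4.1, 1.3]
width: 0.4
t 9.7 tcp unit [ -0.2 154.6  66.5] F unit [-1.  -4.3  1.3]
bar 146 [ -1.5 167.8  86.2] [153.4 165.5 169.4 172.1 173.9]
board outer edge [102.7 104.4]
bar top 0 0
t 9.8 tcp [619.   47.2  66.5] shift [-0.  0. -0.] F [-0.7 -3.8 -0.1] w 0.7
turn [-0.     0.001  0.001]
```

```bash

python3 -m handwheel '[[[0,0,0],[-4,0,0],0],[[0,0,0],[-8,0,0],0],[[0,0,0],[0,0,-40],0],[[0,0,0],[0,0,-45],0.7],[[0,0,0],[0,0,-45],0.7],[[0,0,0],[0,0,-40],0.7],[[0,0,0],[0,0,0],0.7]]'
python3 -m handwheel '[[[0,0,0],[36,-35,0],0.7],[[0,0,0],[36,-35,0],0.7],[[0,0,0],[36,-35,0],0.7],[[0,0,0],[36,-35,0],0.7],[[0,0,0],[36,-35,0],0.7],[[0,0,0],[36,-35,0],0.7],[[0,0,0],[36,-35,0],0.7],[[0,0,0],[0,0,0],0.7]]'
cat > g.py <<'E'
from h import *
ra=np.deg2rad(-3.9); X=np.array([np.cos(ra),np.sin(ra),0]); Y=np.array([-np.sin(ra),np.cos(ra),0])
gp=np.array([459,336,0])-75*X
for sgn in (1,-1):
    goto([gp[0],gp[1],230],np.column_stack([np.cross(sgn*Y,[0,0,-1]),sgn*Y,[0,0,-1]]))
print(gp,st()[0]['joint_pos'].round(3))
E
python3 g.py
python3 - <<'E'
from h import *
T=cap('top');P=pts(T);U=(P-UO)@UR
k=(abs(U[...,2]-36)<5)&(abs(U[...,0])<90)&(U[...,1]>60)&(U[...,1]<260);print('board outer edge',np.percentile(U[k][:,1],[97,99.5]).round(1))
k=(U[...,2]>78)&(U[...,2]<94)&(abs(U[...,0])<60)&(U[...,1]>140)&(U[...,1]<200);print('bar top',k.sum(),U[k].mean(0).round(1),cv2.minAreaRect(U[k][:,:2].astype(np.float32)))
k=(U[...,2]>55)&(U[...,2]<110)&(abs(U[...,0])<68)&(abs(U[...,1])<50)
q=U[k];c=q.mean(0);n=np.linalg.svd(q-c)[2][2];n*=np.sign(n[2]);print('flap',k.sum(),c.round(1),n.round(3),'z at ring',(c[2]-(n[0]*(0-c[0])+n[1]*(0-c[1]))/n[2]).round(1))
cv2.imwrite('pics/t3.png',np.hstack([cv2.resize(T['image'][110:180,300:460],None,fx=5,fy=5,interpolation=2)]))
E
```

```text
time_s: 10.5
tcp_pos: [621.4, 35.3, 244.4]
eef_rot: [2.329, 2.094, 0.015]
wrist_force: [0.6, -0.8, 0.6]
width: 28.6
time_s: 11.3
tcp_pos: [398.0, 314.3, 235.5]
eef_rot: [-2.327, -2.107, 0.001]
wrist_force: [-0.2, -0.6, 0.1]
width: 65.7
t 11.3 tcp [398.  314.3 235.5] shift [ 25.3 -16.4   5.6] F [-0.2 -0.6  0.1] w 65.7
turn [-1.000e-03 -2.000e-03 -1.602e+00]
t 11.3 tcp [398.  314.3 235.5] shift [ 25.3 -16.4   5.6] F [-0.2 -0.6  0.1] w 65.7
turn [-2.00e-03  1.00e-03  1.54e+00]
[384.17367909 341.1011468    0.        ] [ 0.443 -0.121  1.886  0.002  1.378  0.542]
board outer edge [186.4 189.3]
bar top 106 [ -0.  169.9  87.1] ((-0.5215682983398438, 169.9922637939453), (108.00718688964844, 9.779167175292969), 0.07488004863262177)
flap 1338 [ 1.  0. 80.] [-0.335  0.002  0.942] z at ring 79.7
```

View pics/t3.png

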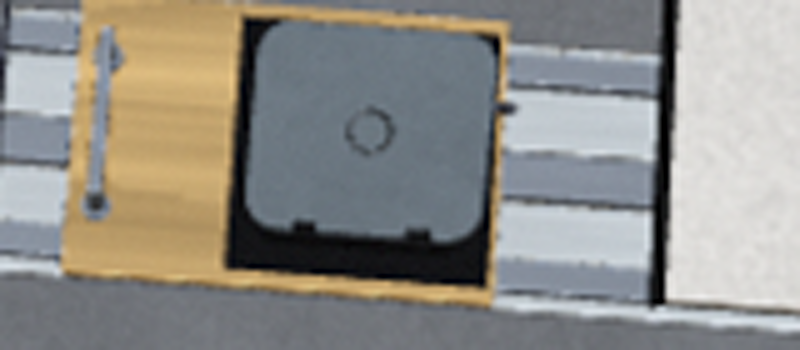

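The board is home: bar at unit y 169.9 (expected 170), ring seen at crop (369,131). Now turn for the gauge and look with the wrist camera.

```bash

python3 -m handwheel '[[[0,0,-0.12],[0,0,0],0.7],[[0,0,-0.12],[0,0,0],0.7],[[0,0,-0.12],[0,0,0],0.7],[[0,0,-0.12],[0,0,0],0.7],[[0,0,-0.12],[0,0,0],0.7],[[0,0,-0.12],[0,0,0],0.7],[[0,0,-0.12],[0,0,0],0.7],[[0,0,-0.12],[0,0,0],0.7],[[0,0,-0.12],[0,0,0],0.7],[[0,0,-0.12],[0,0,0],0.7]]'
python3 -m handwheel '[[[0,0,-0.12],[0,0,0],0.7],[[0,0,-0.12],[0,0,0],0.7],[[0,0,-0.12],[0,0,0],0.7],[[0,0,-0.04],[0,0,0],0.7],[[0,0,0],[0,0,0],0.7]]'
cat >> h.py <<'E'
def wpts(c):
    v,u=np.mgrid[0:400,0:640]; z=c['range_z']; x=(u-c['cx'])/c['fx']; y=(v-c['cy'])/c['fy']; r=np.hypot(x,y)+1e-9
    t=np.tan(np.minimum(r,1.5))/r
    p=np.stack([x*t*z,y*t*z,z],-1)
    return p@R.from_rotvec(np.ravel(c['rotation'])).as_matrix().T+np.array(c['origin'])
E
python3 g.py
python3 - <<'E'
from h import *
P0=None
c=cap('wrist');P=wpts(c);cv2.imwrite('pics/w1.png',c['image'])
print(c['fx'],c['origin'],R.from_rotvec(np.ravel(c['rotation'])).as_matrix().round(2).tolist())
near=(np.hypot(P[...,0]-384,P[...,1]-341)<45)&(c['range_z']>0)
m=near&(P[...,2]>148)&(P[...,2]<168);
for nm,mm in(('gauge top',m),):
    q=P[mm];print(nm,len(q),q.mean(0).round(1) if len(q) else'',cv2.minAreaRect(q[:,:2].astype(np.float32)) if len(q)>5 else '')
T=cap('top');Q=pts(T)
near=(np.hypot(Q[...,0]-384,Q[...,1]-341)<45);m=near&(Q[...,2]>148)&(Q[...,2]<168);print('top cam',m.sum())
S=cap('side');Q=pts(S)
near=(np.hypot(Q[...,0]-384,Q[...,1]-341)<45);m=near&(Q[...,2]>156)&(Q[...,2]<168);print('side cam',m.sum(),Q[m].mean(0))
E
```

```text
time_s: 12.35
tcp_pos: [402.7, 309.6, 235.8]
eef_rot: [-0.738, -3.053, 0.001]
wrist_force: [-0.6, 0.6, 0.4]
width: 65.4
time_s: 12.85
tcp_pos: [402.6, 309.8, 235.8]
eef_rot: [-0.124, -3.138, 0.001]
wrist_force: [-0.1, -0.2, 0.7]
width: 66.3
t 12.85 tcp [402.6 309.8 235.8] shift [20.8 29.7  5.8] F [-0.1 -0.2  0.7] w 66.3
turn [-0.    -0.001 -0.011]
t 12.85 tcp [402.6 309.8 235.8] shift [20.8 29.7  5.8] F [-0.1 -0.2  0.7] w 66.3
turn [-1.00e-03  1.00e-03  3.13e+00]
[384.17367909 341.1011468    0.        ] [ 0.432 -0.119  1.883  0.     1.378 -1.059]
309.70691628693146 [328.47415777 317.02374784 414.96593677] [[0.08, 0.96, 0.26], [1.0, -0.08, -0.02], [-0.0, 0.26, -0.97]]
gauge top 945 [382.8 340.8 158.4] ((383.8013000488281, 341.3241882324219), (21.86471939086914, 31.81954574584961), 86.51570892333984)
top cam 0
side cam 119 [382.2851767  340.95204133 159.22399315]
```

View pics/w1.png

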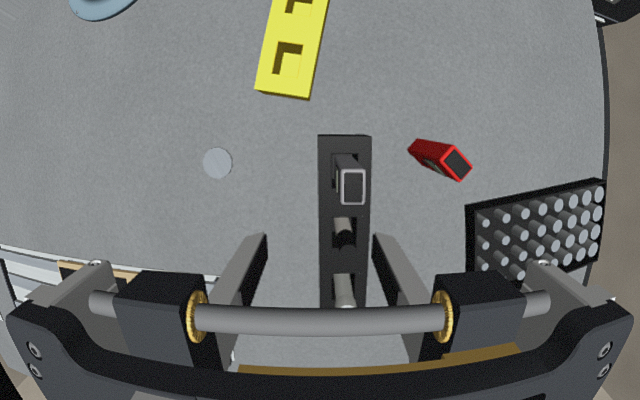

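Wrist view: gauge top at (352,187), disc (217,163), torch (345,232), marker (345,295). Gauge top centre is (383.8,341.3), aligned with the jaws.

```bash

python3 -m handwheel '[[[0,0,-0.011],[11,15,0],0.7],[[0,0,0],[10.1,14.9,0],0.7],[[0,0,0],[0,0,15],0.7],[[0,0,0],[0,0,0],0.7]]'
python3 - <<'E'
from h import *
goto([383.8,341.3,109])
E
```

```text
time_s: 13.4
tcp_pos: [381.7, 341.4, 218.7]
eef_rot: [-0.103, -3.136, 0.004]
wrist_force: [-0.3, 0.1, -0.6]
width: 65.5
t 13.4 tcp [381.7 341.4 218.7] shift [ -2.4   0.3 109.7] F [-0.3  0.1 -0.6] w 65.5
```

```bash

python3 -m handwheel '[[[0,0,0],[-1,0.2,25],0.7],[[0,0,0],[0,0,30],0.7],[[0,0,0],[0,0,30],0.7],[[0,0,0],[0,0,20],0.7],[[0,0,0],[0,0,4],0.7],[[0,0,0],[0,0,0],0.7]]'
python3 - <<'E'
from h import *
goto([383.8,341.3,109])
E
python3 -m handwheel '[[[0,0,0],[0,0,0],0.1],[[0,0,0],[0,0,0],0.1],[[0,0,0],[0,0,0],0.1],[[0,0,0],[0,0,0],0.1],[[0,0,0],[0,0,0],0.1],[[0,0,0],[0,0,0],0.1],[[0,0,0],[0,0,0],0.1]]'
python3 g.py
```

```text
time_s: 14.0
tcp_pos: [383.8, 341.9, 111.9]
eef_rot: [-0.105, -3.139, 0.001]
wrist_force: [0.5, 0.5, -0.1]
width: 66.2
t 14.0 tcp [383.8 341.9 111.9] shift [-0.  -0.6  2.9] F [ 0.5  0.5 -0.1] w 66.2
time_s: 14.7
tcp_pos: [383.8, 342.6, 112.4]
eef_rot: [-0.103, -3.14, 0.0]
wrist_force: [-0.4, -0.1, -0.1]
width: 22.0
t 14.7 tcp [383.8 342.6 112.4] shift [  -0.5   -1.4 -117.6] F [-0.4 -0.1 -0.1] w 22.0
turn [-0.    -0.     0.002]
t 14.7 tcp [383.8 342.6 112.4] shift [  -0.5   -1.4 -117.6] F [-0.4 -0.1 -0.1] w 22.0
turn [ 0.    -0.    -3.139]
[384.17367909 341.1011468    0.        ] [ 0.508  0.035  1.973  0.     1.134 -0.997]
```

```bash

python3 -m handwheel '[[[0,0,0],[0,0,-10],0.1],[[0,0,0],[0,0,-30],0.1],[[0,0,0],[0,0,-40],0.1],[[0,0,0],[0,0,-40],0.1],[[0,0,0],[0,0,-30],0.1],[[0,0,0],[0,0,0],0.1],[[0,0,0],[0,0,0],0.1]]'
cat > f.py <<'E'
import sys
from h import *
s,Q,p=st()
n=UR@np.array([-np.sin(.35),0,np.cos(.35)]); y=UR[:,1]; Rt=np.column_stack([np.cross(y,-n),y,-n])
ring=UR@[0,0,80]+UO; print('ring',ring.round(1),'w',s['width'].round(1), 'joints',s['joint_pos'].round(2))
goto(ring+n*(106.4+float(sys.argv[1])),Rt)
print('target',(ring+n*(106.4+float(sys.argv[1]))).round(1),'angle err',np.arccos(-Q[:,2]@n).round(3),'tip height over flap',(n@(p+Q[:,2]*106.4-ring)).round(1), 'F along n',(s['wrist_force']@n).round(1))
E
python3 f.py 60
python3 - <<'E'
from h import *
c=cap('side');s,Q,p=st();P=pts(c)
V=(P-p)@Q   # tool frame
k=(abs(V[...,0])<35)&(abs(V[...,1])<25)&(V[...,2]>15)&(V[...,2]<120)
q=V[k];print(len(q))
for a in range(10,115,10):
    j=(q[:,2]>=a)&(q[:,2]<a+10)
    if j.sum()>3: print(a,j.sum(),np.percentile(q[j],[5,50,95],axis=0)[:,:2].round(1).tolist())
print('max z',np.percentile(q[:,2],[98,100]))
v,u=np.where(k);print(u.min(),u.max(),v.min(),v.max())
T=cap('top');Q=pts(T);print('ring px',Q[136,373],((Q[136,373]-UO)@UR).round(1))
E
```

```text
time_s: 15.4
tcp_pos: [383.8, 342.5, 262.5]
eef_rot: [0.103, 3.139, 0.0]
wrist_force: [0.7, 0.3, -1.9]
width: 21.8
269
10 26 [[-10.6, -0.6], [6.4, 10.8], [15.8, 12.1]]
20 46 [[-12.6, -8.3], [9.1, 10.7], [15.7, 12.3]]
30 47 [[-11.9, -7.0], [8.0, 10.6], [15.6, 12.0]]
40 49 [[-11.4, -3.5], [8.3, 10.5], [15.9, 11.8]]
50 45 [[-12.7, -4.8], [7.9, 10.6], [16.0, 12.1]]
60 16 [[-8.9, -1.8], [7.9, 10.4], [15.5, 12.1]]
70 8 [[-2.3, 6.1], [3.0, 8.9], [6.2, 9.7]]
80 17 [[-4.3, 0.9], [2.5, 7.4], [7.8, 9.1]]
90 11 [[-1.0, 2.1], [3.3, 6.3], [7.0, 8.6]]
100 4 [[-1.8, 2.5], [2.1, 5.2], [5.1, 6.3]]
max z [ 99.6058684  104.09128078]
264 282 247 270
ring px [ 602.67463175 -105.64462931   80.14793452] [-0.1  0.8 80.1]Traceback (most recent call last):
  File "f.py", line 5, in <module>
    ring=UR@[0,0,80]+UO; print('ring',ring.round(1),'w',s['width'].round(1), 'joints',s['joint_pos'].round(2))
                                                        ^^^^^^^^^^^^^^^^
AttributeError: 'float' object has no attribute 'round'
```

```bash
sed -i "s/'w',s\['width'\].round(1),//; s/\[0,0,80\]+UO/[0,0.4,80]+UO/" f.py; python3 f.py 60
```

```text
ring [ 602.7 -106.1   80. ] joints [ 0.51 -0.12  1.84 -0.    1.43 -1.  ]
t 15.5 tcp [382.8 342.  260.3] shift [-192.  -430.3   24.2] F [ 0.3  0.4 -1.4] w 22.2
turn [ 0.005 -0.353  0.041]
target [ 546.  -100.   236.3] angle err 0.353 tip height over flap 160.9 F along n -1.4
```

```bash

python3 -m handwheel '[[[0,0,0],[-10,-22,0],0.1],[[0,0,0],[-17,-38,0],0.1],[[0,0,0],[-17,-38,0],0.1],[[0,0,0],[-17,-38,0],0.1],[[0,0,0],[-17,-38,0],0.1],[[0,0,0],[-17,-38,0],0.1],[[0,0,0],[-17,-38,0],0.1],[[0,0,0],[-17,-38,0],0.1],[[0,0,0],[-17,-38,0],0.1],[[0,0,0],[-17,-38,0],0.1]]'
python3 -m handwheel '[[[0,0,0],[-17,-38,0],0.1],[[0,0,0.02],[-10,-22,0],0.1],[[0,-0.09,0.02],[0,0,0],0.1],[[0,-0.09,0],[0,0,0],0.1],[[0,-0.09,0],[0,0,0],0.1],[[0,-0.08,0],[0,0,0],0.1],[[0,0,0],[0,0,0],0.1]]'
python3 f.py 60
```

```text
time_s: 16.5
tcp_pos: [521.8, -32.8, 260.0]
eef_rot: [-0.104, -3.136, -0.002]
wrist_force: [0.3, 0.3, -1.1]
width: 22.0
time_s: 17.2
tcp_pos: [542.9, -92.2, 258.9]
eef_rot: [0.149, 2.793, -0.022]
wrist_force: [0.7, -1.0, -0.8]
width: 21.6
ring [ 602.7 -106.1   80. ] joints [-0.43 -0.26  1.99  0.13  1.09 -1.94]
t 17.2 tcp [542.9 -92.2 258.9] shift [ 4.  -7.5 22.6] F [ 0.7 -1.  -0.8] w 21.6
turn [ 0.003 -0.005 -0.001]
target [ 546.  -100.   236.3] angle err 0.006 tip height over flap 82.6 F along n -1.0
```

Now close in to ~12 mm above the ring and take one look.

```bash

python3 -m handwheel '[[[0.003,-0.005,0],[2,-4,15],0.1],[[0,0,0],[2,-3.5,20],0.1],[[0,0,0],[0,0,20],0.1],[[0,0,0],[0,0,13],0.1],[[0,0,0],[0,0,0],0.1],[[0,0,0],[0,0,0],0.1]]'
python3 f.py 12
python3 - <<'E'
from h import *
b=cap('side');t=cap('top')
s,Q,p=st();tip=p+Q[:,2]*106.4
def proj(c,X):
    q=R.from_rotvec(np.ravel(c['rotation'])).as_matrix().T@(X-c['origin']);return c['fx']*q[0]/q[2]+c['cx'],c['fy']*q[1]/q[2]+c['cy']
print('tip px side',proj(b,tip),'ring px side',proj(b,UR@[0,0.4,80]+UO))
u,v=map(int,proj(b,tip)); y0,x0=v-50,u-60
w=cap('wrist')
cv2.imwrite('pics/s4.png',np.hstack([cv2.resize(b['image'][y0:y0+80,x0:x0+80],(480,480),interpolation=2)]))
# gauge tilt in tool frame from the side view
V=(pts(b)-p)@Q
k=(abs(V[...,0])<28)&(abs(V[...,1])<20)&(V[...,2]>15)&(V[...,2]<112);q=V[k]
for a in range(10,110,20):
    j=(q[:,2]>=a)&(q[:,2]<a+20)
    if j.sum()>3: print(a,j.sum(),np.percentile(q[j],[5,50,95],axis=0)[:,:2].round(1).tolist())
E
```

```text
time_s: 17.8
tcp_pos: [564.6, -102.6, 197.1]
eef_rot: [0.148, 2.784, -0.029]
wrist_force: [0.2, -0.2, -0.8]
width: 21.4
ring [ 602.7 -106.1   80. ] joints [-0.43 -0.15  2.01  0.14  0.94 -1.96]
t 17.8 tcp [ 564.6 -102.6  197.1] shift [4.2 0.6 4.7] F [ 0.2 -0.2 -0.8] w 21.4
turn [-0.001  0.004  0.001]
target [ 562.4 -101.8  191.2] angle err 0.004 tip height over flap 16.8 F along n -0.8
tip px side (np.float64(288.096035359388), np.float64(128.79967598886276)) ring px side (np.float64(287.8884532080889), np.float64(133.57699331263103))
10 43 [[-11.5, -2.1], [4.2, 10.4], [17.3, 12.8]]
30 62 [[-11.5, -0.5], [5.0, 10.6], [17.7, 13.1]]
50 44 [[-10.3, 6.6], [3.4, 10.4], [17.1, 13.2]]
70 22 [[-4.0, 4.5], [3.4, 7.4], [10.5, 9.2]]
90 13 [[-3.1, 0.3], [2.8, 5.3], [9.7, 7.8]]
```

View pics/s4.png

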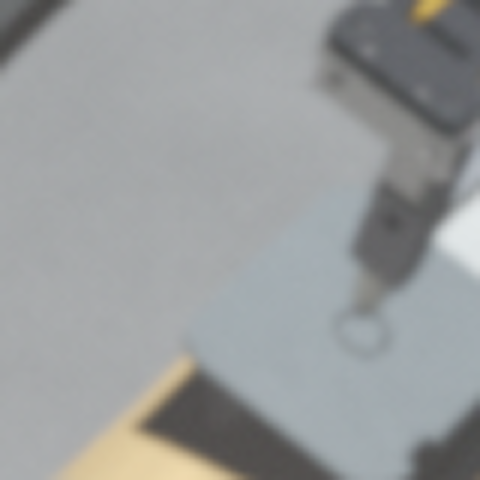

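Side view: tip at crop (365,305), ring at (362,333), as predicted. Descend gently.

```bash

python3 -m handwheel '[[[0,0.004,0],[3.5,0.5,5],0.1],[[0,0,0],[0,0,4],0.1],[[0,0,0],[0,0,3],0.1],[[0,0,0],[0,0,0],0.1],[[0,0,0],[0,0,0],0.1]]'
python3 f.py 0
python3 -m handwheel '[[[0,0,0],[0,0,1],0.1],[[0,0,0],[0,0,1],0.1],[[0,0,0],[0,0,0],0.1]]'
python3 f.py 0
```

```text
time_s: 18.45
tcp_pos: [565.4, -102.3, 184.7]
eef_rot: [0.149, 2.787, -0.029]
wrist_force: [0.7, -0.5, -1.0]
width: 22.1
ring [ 602.7 -106.1   80. ] joints [-0.43 -0.13  2.02  0.14  0.92 -1.96]
t 18.45 tcp [ 565.4 -102.3  184.7] shift [0.6 0.2 4.8] F [ 0.7 -0.5 -1. ] w 22.1
turn [-0.002  0.001  0.001]
target [ 566.5 -102.2  179.9] angle err 0.002 tip height over flap 4.8 F along n -1.2
time_s: 18.75
tcp_pos: [566.0, -102.3, 182.8]
eef_rot: [0.148, 2.787, -0.029]
wrist_force: [-0.4, 0.5, -0.9]
width: 21.7
ring [ 602.7 -106.1   80. ] joints [-0.43 -0.12  2.02  0.14  0.92 -1.96]
t 18.75 tcp [ 566.  -102.3  182.8] shift [0.6 0.2 2.8] F [-0.4  0.5 -0.9] w 21.7
turn [-0.002  0.001  0.001]
target [ 566.5 -102.2  179.9] angle err 0.002 tip height over flap 2.8 F along n -0.7
```

```bash

for k in 1; do :; done
python3 -m handwheel '[[[0,0,0],[0,0,1],0.1],[[0,0,0],[0,0,0],0.1]]'; python3 f.py 0 | tail -1
python3 -m handwheel '[[[0,0,0],[0,0,1],0.1],[[0,0,0],[0,0,0],0.1]]'; python3 f.py 0 | tail -1
python3 -m handwheel '[[[0,0,0],[0,0,1],0.1],[[0,0,0],[0,0,0],0.1]]'; python3 f.py 0 | tail -1
python3 -m handwheel '[[[0,0,0],[0,0,1],0.1],[[0,0,0],[0,0,0],0.1]]'; python3 f.py 0 | tail -1
```

```text
time_s: 18.95
tcp_pos: [566.4, -102.4, 181.9]
eef_rot: [0.149, 2.787, -0.029]
wrist_force: [0.9, 0.3, -1.5]
width: 22.0
target [ 566.5 -102.2  179.9] angle err 0.002 tip height over flap 1.8 F along n -1.7
time_s: 19.15
tcp_pos: [566.7, -102.4, 180.9]
eef_rot: [0.148, 2.787, -0.029]
wrist_force: [-0.2, 0.1, -0.9]
width: 22.2
target [ 566.5 -102.2  179.9] angle err 0.002 tip height over flap 0.8 F along n -0.7
time_s: 19.35
tcp_pos: [567.2, -102.5, 180.2]
eef_rot: [0.149, 2.787, -0.029]
wrist_force: [-0.2, -0.3, 0.5]
width: 22.1
target [ 566.5 -102.2  179.9] angle err 0.002 tip height over flap 0.0 F along n 0.5
time_s: 19.55
tcp_pos: [567.5, -102.5, 179.3]
eef_rot: [0.148, 2.787, -0.029]
wrist_force: [-1.0, 0.8, 1.1]
width: 21.7
target [ 566.5 -102.2  179.9] angle err 0.002 tip height over flap -1.0 F along n 1.4
```

```bash

python3 -m handwheel '[[[0,0,0],[0,0,1],0.1],[[0,0,0],[0,0,0],0.1]]'; python3 f.py 0 | tail -1
python3 -m handwheel '[[[0,0,0],[0,0,1],0.1],[[0,0,0],[0,0,0],0.1]]'; python3 f.py 0 | tail -1
python3 -m handwheel '[[[0,0,0],[0,0,1],0.1],[[0,0,0],[0,0,0],0.1],[[0,0,0],[0,0,0],0.1],[[0,0,0],[0,0,0],0.1]]'; python3 f.py -4
python3 - <<'E'
from h import *
n=UR@np.array([-np.sin(.35),0,np.cos(.35)]);F=[]
for i in range(8):
    b=cap('side'); F.append(st()[0]['wrist_force']@n)
print('mean F along n',np.mean(F).round(2))
t=cap('top')
s,Q,p=st();V=(pts(b)-p)@Q
k=(abs(V[...,0])<28)&(abs(V[...,1])<20)&(V[...,2]>15)&(V[...,2]<112);q=V[k]
for a in range(10,110,20):
    j=(q[:,2]>=a)&(q[:,2]<a+20)
    if j.sum()>3: print(a,j.sum(),np.percentile(q[j],[5,50,95],axis=0)[:,:2].round(1).tolist())
U=(pts(t)-UO)@UR;k=(U[...,2]>78)&(U[...,2]<94)&(abs(U[...,0])<60)&(U[...,1]>140)&(U[...,1]<200);print('bar top',k.sum(),U[k].mean(0).round(1))
cv2.imwrite('pics/s5.png',cv2.resize(b['image'][78:158,228:308],(480,480),interpolation=2))
E
```

```text
time_s: 19.75
tcp_pos: [567.8, -102.6, 178.3]
eef_rot: [0.148, 2.787, -0.029]
wrist_force: [-1.2, 0.0, 1.9]
width: 22.0
target [ 566.5 -102.2  179.9] angle err 0.002 tip height over flap -2.0 F along n 2.1
time_s: 19.95
tcp_pos: [568.2, -102.6, 177.4]
eef_rot: [0.148, 2.787, -0.029]
wrist_force: [-1.3, 0.1, 1.6]
width: 22.1
target [ 566.5 -102.2  179.9] angle err 0.002 tip height over flap -3.0 F along n 2.0
time_s: 20.35
tcp_pos: [568.5, -102.7, 176.5]
eef_rot: [0.148, 2.787, -0.029]
wrist_force: [-1.2, 0.1, 2.4]
width: 21.7
ring [ 602.7 -106.1   80. ] joints [-0.43 -0.11  2.02  0.14  0.9  -1.96]
t 20.35 tcp [ 568.5 -102.7  176.5] shift [0.8 0.2 0. ] F [-1.2  0.1  2.4] w 21.7
turn [-0.002  0.001  0.001]
target [ 567.8 -102.4  176.2] angle err 0.002 tip height over flap -4.0 F along n 2.7
mean F along n 2.48
10 44 [[-11.2, -0.9], [3.5, 10.4], [16.6, 13.3]]
30 52 [[-11.9, -0.4], [5.2, 10.2], [16.5, 13.1]]
50 43 [[-11.6, 5.3], [2.8, 10.1], [16.1, 12.6]]
70 23 [[-4.9, 2.5], [1.0, 8.2], [8.8, 10.4]]
90 163 [[-26.5, -15.7], [2.5, 3.5], [25.0, 17.8]]
bar top 106 [ -0.8 169.9  87. ]
```

View pics/s5.png

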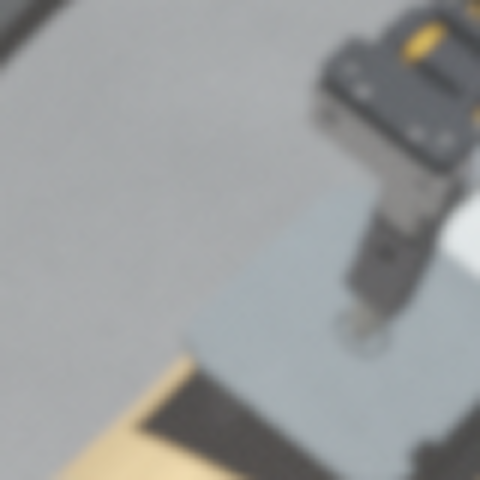

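The tip sits in the ring at (362,333), and the net push of about 3.5 N matches a tip pressed in about 4 mm. The board still reads home, so I'm handing in.

```bash
python3 -c "
from workcell import ctrl
print(ctrl.finish_job())"
```

```text
the job is handed in; nothing more can be done
None
```

The board is in its next stop, and the gauge is held square on the middle of the pen ring with its tip about halfway in. I handed the job in at about 21 s of the 58 s; no verdict is reported.

I hooked the shut fingers behind the handle bar and pulled until the board clicked in. It then resisted a light further pull of about 4 N. After that I gripped the gauge by its body, lifted it out, tilted it to the flap and lowered it onto the ring in small steps.

| Last check | Measured | Wanted |
|---|---|---|
| Handle bar, outwards in the unit frame | 169.9 mm | 170 mm at the stop |
| Tool axis against the flap's expected normal | 0.002 rad | below 0.14 rad |
| Tip position against the ring | about 1 mm off by arm pose, inside the ring in the side view | within 7 mm |
| Push on the flap (net of gauge weight) | about 3.5 N | 1 to 8 N |
| Tip travel, from arm position | about 4 mm | 1.5 to 6.5 mm |
| Finger opening on the gauge | 22 mm | 22 mm body width |

- **Mistake, mended:** early on I had a sign wrong in the unit frame. The first pull was made with the tool yawed 12° off, and the fingers slid along the bar. I corrected this before the last part of the pull, with no visible effect on the board.
- **Less certain:** the side camera's depth data hinted that the gauge might sit up to about 2 mm off-centre in the grip.
- **Not checked:** I stayed clear of the torch, marker and disc, but did not re-measure them at the end.

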